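Index the mower cylinder head to its next station on a worm table

TASK

Draw the sprung index pin by its black knob and turn the handwheel as many turns as it takes to bring the yellow mark on the rotary table round to the red-capped post (six wheel turns make one table turn). Then let the pin drop fully into the plate hole there, feeling for the hole if it rides on the plate, and let go. Do not touch the rotary table or the cylinder head, and leave everything else on the bench where it is.

Things in the scene. Friction and masses are not known exactly. Their poses are not given: they have to be found in the camera images.
- plate_center (a point): Centre of the face of the steel index plate (132 mm across, 12 thick), 100 mm above the bench. z: the handwheel's axis, leaning 35 degrees from vertical back towards the robot; x: up the slope of the plate; y: level. 8 black holes (13 mm), 45 degrees apart, on a 50 mm radius.
- light_bar (a point): Middle of the underside of the light bar (20 mm wide, 22 high, 290 long along the indexer's y) that bridges the wheel 245 mm above the bench on two 14 mm uprights, 130 mm to either side. A hand coming straight down hits it when the knob is at the top of its circle: hold the hand along the wheel's axis.
- knob_center (a point): Middle of the index pin's round black knob (22 mm across, 46 long, a 25 mm lip on its top 6 mm). It points along the wheel's axis, circles it at 50 mm radius, and spins freely, so a grip need not turn with it. 45 mm off the plate when the pin rides on the plate; the red arm below ends 14 mm off the plate.
- index_pin (a joint): Height of the tip of the 8 mm pin off the plate face, m: 0 riding on the plate, +0.014 fully drawn (along the wheel's axis, away from the plate), -0.007 fully home in a hole. A spring presses it towards the plate (about 4 N at the plate, 6.5 N drawn). In a hole it locks the wheel.
- handwheel (a joint): Angle of the red handwheel, rad, many turns, positive anticlockwise from above; stays put (0.15 N m friction). Starts near 0, the pin riding on the plate about midway between holes. Holes are near 0.393 + 0.785 k, but the plate may sit up to 0.14 rad off either way, so feel for them: the pin drops within 0.05 rad of a hole.
- table_center (a point): Centre of the top of the rotary table (160 mm across, 90 mm above the bench) beside the handwheel; its x axis points to the yellow mark and turns with the table. A cast-iron cylinder head is bolted on it.
- yellow_mark (a point): Yellow bar (22 x 10 mm) on the rim of the rotary table, 74 mm from its centre; its x axis points outwards from the table's centre.
- red_post_top (a point): Top of the red-capped station post (20 mm cap, 132 mm above the bench), 107 mm from the table's centre, in one of three places; white caps on the other two. One plate hole brings the mark within 4 mm of facing it, the next ones miss by 14 mm. The mark starts 79, 109 or 139 degrees short, turning anticlockwise.
- indexer: The fixed machine: grey base plate (280 x 500 x 12 mm) with blue housings; origin on the bench below the centre of the index plate, x away from the robot, y towards the rotary table, whose axis is at x 40, y 225 mm.
- ratchet: Steel ratchet handle, 180 mm, lying on the base plate by the rotary table. Bystander.
- primer_bulb: Black rubber primer bulb, 32 mm across, 24 mm high, on the base plate in front of the wheel. Bystander.
- valve_cover: Chipped green valve cover, 75 x 120 x 43 mm. Bystander.
- filter_housing: Grey air filter housing, 130 x 150 mm, flap hinged open, 150 mm high. Bystander.
- oil_bottle: Blue oil bottle, 66 mm across, 190 mm high. Bystander.
- screw_bowl: Steel bowl, 90 mm across, 40 mm high. Bystander.
- socket: Steel socket, 24 mm across, 30 mm high. Bystander.
- turntable: Steel rotary table (160 mm across, 18 thick) with a dark finned cast-iron cylinder head (94 x 80 x 70 mm) bolted on it; origin at the centre of the table's underside, x towards the yellow mark. It turns about its vertical axis by one sixth of the handwheel angle, in the same sense, so one plate hole is 7.5 degrees of table. Not to be touched.

How it is judged:
By the outcome, as a careful person would: the job done as asked, in the order asked, and still so for the second after the job is handed in, with the robot touching nothing.
It also fails if it takes over 61 s, if anything falls off the work surface, if the arm or the gripper's body presses on something with over 40 N, if the wrist force passes 120 N, or if a joint passes its speed limit or range.

ROBOT

A 6-joint arm with a two-finger parallel gripper is mounted at the origin on the work surface. World frame = base frame: x ahead of the robot, y to its left, z up, the work surface at z = 0. Lengths are in m, angles in rad, forces in N, time in s.
With the tool pointing down it reaches from about 0.25 to 0.775 m from the base axis. Payload 4 kg.
Tool frame: the origin (TCP) lies on the centre line of the jaws, within the pads' length; the fingertips stand 17 mm ahead of it and the grasp point (between the pads) lies 2 mm behind it; z points along the fingers, y is the line along which they close (so a half turn about z gives the same grasp; the last joint's range is limited). The gripper opens to 94 mm and grips with 3 to 60 N. Pads are 16 mm wide; open, the fingers measure 119 mm over their backs; the gripper's body (75 mm by 177 mm) begins 78 mm behind the grasp point.
Start: joints at [1.048, 0.087, 1.371, -0, 1.684, -0.103], TCP at [0.224, 0.502, 0.223] pointing down, gripper open.
Joint ranges: [-3.1, 3.1], [-0.76, 2.03], [0.27, 2.55], [-1.08, 4.22], [0.17, 2.65], [-2.57, 2.57]. Speed limits (rad/s): [2.79, 2.79, 3.14, 3.14, 3.14, 3.14].

INTERFACE

Orientations are given as [roll, pitch, yaw] about the fixed x, y, z axes, in that order (R = Rz(yaw) Ry(pitch) Rx(roll)).
In Python, from bench import robot gives the robot as it stands.
- The arm moves only by the tool servo_tool, never from a script. Its argument "plan" is a list of rows, each a list of 7 numbers: the shift along the tool's x, y, z normalised to -1 to 1, where 1 is 0.1 m, then the turn, a rotation vector about the tool's x, y, z normalised to -1 to 1, where 1 is pi/2 rad, then the finger opening in mm, from 0 to 94. In form: [[x, y, z, ax, ay, az, gripper], ...]. A call has 1 to 12 rows; each row is the pose to reach, as a shift and turn from the pose commanded when the call began, along the tool's axes at that moment; what a row does not reach only later rows make up. A row lasts 1/12 s, in which the tool goes at most 41.7 mm and 7.16 degrees, less where a joint would pass 70% of its speed; a pose out of reach is approached as far as the arm can. A call with a number of a shift or a turn outside -1 to 1 is refused whole. A call with a gripper value outside its range is refused whole. The fingers move at their own pace and stop on an object; the grip force is fixed at half the most. Time passes only in rows, so rows that repeat a pose let the fingers close. It gives the time, the measured TCP pose, the force, the opening and the grip force at its end, in the units of the state.
- robot.get_obs(): the state, without advancing time (a new reading comes with each control period).
- robot.snapshot(name): name is "side" or "top"; returns the picture (480x640x3 uint8, red, green, blue); there is no depth.
- robot.camera_params(name): a dict with "camera_matrix" (3x3 intrinsics, pixels), "rvec" (rotation vector, rad) and "tvec" (3), from world to camera coordinates, as OpenCV has them. Camera axes: x right, y down, z forward; pixel columns grow to the right and rows downward; lengths in m; the calibration is good to about 2 mm. A picture is of the moment at which its call begins. camera_params takes no time and is no camera call.
- robot.close_job(): hands the job in; it is judged then, once.
Trained networks look in the newest picture that a camera, given by its name, has taken for a name from the list of things; names that differ only in an ending like _2 or _b are one class to them, and where a whole thing is asked for, a point or a joint stands for the part that bears it (a point fixed in the world has none). Each returns a list of dicts, best first, with "conf" (0 to 1); they miss things now and then, are a little off and sometimes report something else, mostly with a low value. They report only what shows in the picture. A call takes as long as a camera call.
- robot.find_in(thing, camera): "extent" ([centre column, centre row, width, height] in pixels, round what is visible of it).
The state is a dict: "time": time; "joint_positions": joint angles; "qvel": joint speeds; "joint_torque": joint torques, N m; "tool_pos": TCP position; "ee_rot": TCP orientation; "wrist_force": force on the tool from outside, world axes, zero at the start; "wrist_torque": the same for the moment, N m; "width": finger opening in m; "finger_force": force on a finger pad.
Only numpy, scipy, OpenCV 4.12 (cv2) and the standard library are available. Lean on these libraries where they do the work, as an engineer would, in place of code of your own. Each camera call takes 0.05 s, during which the arm holds its last target. There are 200 camera calls.

## Working session

There is one attempt and no reset: what is moved stays moved. The work goes in short steps, Python scripts to look and compute and a tool call to move; the robot and the scene stay as the last step left them, time stands still between calls to the robot, and variables do not carry over. Pictures are saved under pics/ and viewed, at most 10 in all, crops included, and the job is handed in when it is done.

Besides the shell and the picture viewer there is one more tool, called after "Call:" by a JSON object that holds its "op" and its "data", one argument or row to a line. servo_tool: Moves the arm, as the interface text tells. Scaled input: -1 to 1 covers 0.1 m each way for a shift and pi/2 rad each way for a turn. Its arguments: {"type":"object","properties":{"plan":{"type":"array","items":{"type":"array","items":{"type":"number"}}}},"required":["plan"]}

```bash
mkdir -p pics; ls
cat > h.py <<'E'
import numpy as np, cv2
from bench import robot
from scipy.spatial.transform import Rotation as R
def snap(c,n):
    im=robot.snapshot(c); cv2.imwrite('pics/'+n+'.png',im[:,:,::-1]); return im
def cam(c):
    p=robot.camera_params(c); return np.array(p['camera_matrix'],float),np.array(p['rvec'],float).ravel(),np.array(p['tvec'],float).ravel()
def proj(c,P):
    K,r,t=cam(c); return cv2.projectPoints(np.array(P,float).reshape(-1,1,3),r,t,K,None)[0].reshape(-1,2)
def atz(c,uv,z):
    K,r,t=cam(c); M=cv2.Rodrigues(r)[0]; C=-M.T@t; d=M.T@np.linalg.inv(K)@np.array([uv[0],uv[1],1.]); return C+d*(z-C[2])/d[2]
E
python3 - <<'E'
from h import *
for c in ('side','top'):
    snap(c,c+'0'); K,r,t=cam(c); print(c,-cv2.Rodrigues(r)[0].T@t,K[0,0])
    for n in ['plate_center','knob_center','index_pin','handwheel','table_center','yellow_mark','red_post_top','light_bar','indexer','turntable']:
        print(n,[(np.round(d['extent']).tolist(),round(d['conf'],2)) for d in robot.find_in(n,c)[:2]])
print(robot.get_obs())
E
```

```text
pics
side [ 0.04986625 -0.57077964  0.89180445] 453.4787437328104
plate_center [([361.0, 303.0, 227.0, 190.0], 0.76), ([462.0, 448.0, 50.0, 51.0], 0.56)]
knob_center [([368.0, 278.0, 19.0, 15.0], 0.49)]
index_pin [([368.0, 278.0, 15.0, 17.0], 0.51)]
handwheel [([382.0, 292.0, 42.0, 45.0], 0.92)]
table_center [([317.0, 248.0, 58.0, 55.0], 0.66), ([233.0, 172.0, 71.0, 80.0], 0.33)]
yellow_mark [([317.0, 246.0, 60.0, 58.0], 0.85), ([316.0, 214.0, 6.0, 20.0], 0.31)]
red_post_top [([315.0, 214.0, 14.0, 20.0], 0.57), ([358.0, 302.0, 234.0, 198.0], 0.37)]
light_bar [([358.0, 302.0, 234.0, 197.0], 0.75), ([403.0, 456.0, 12.0, 18.0], 0.56)]
indexer [([360.0, 303.0, 227.0, 193.0], 0.66), ([366.0, 354.0, 14.0, 15.0], 0.49)]
turntable [([369.0, 280.0, 16.0, 12.0], 0.4)]
top [ 0.45149287 -0.0263941   1.32359476] 434.7482822776477
plate_center [([343.0, 230.0, 189.0, 120.0], 0.64), ([364.0, 233.0, 11.0, 10.0], 0.41)]
knob_center [([363.0, 234.0, 14.0, 18.0], 0.47)]
index_pin []
handwheel [([372.0, 232.0, 32.0, 25.0], 0.59), ([344.0, 232.0, 191.0, 117.0], 0.43)]
table_center [([295.0, 231.0, 62.0, 
[... 311 characters left out ...]
2.0], 0.57)]
{'time': 1.1, 'joint_positions': array([ 1.04790210e+00,  8.71944532e-02,  1.37069377e+00, -1.85593191e-05,
        1.68359613e+00, -1.03078051e-01]), 'qvel': array([ 0.00044432,  0.00018898,  0.00061575,  0.00065842,  0.00187959,
       -0.00290563]), 'joint_torque': array([-1.53355715e-03, -3.40053499e+01, -3.02601314e+01,  7.16934563e-02,
        2.39022489e-02, -2.57565574e-05]), 'tool_pos': array([0.22418456, 0.50225763, 0.22251208]), 'ee_rot': array([3.14148682e+00, 2.94870541e-05, 2.72177438e+00]), 'wrist_force': array([-0.03457546,  0.79969485, -0.13371118]), 'wrist_torque': array([-0.01240335,  0.00199165,  0.02026145]), 'finger_force': 0.0, 'width': 0.0936345162281813}
```

Run:
```python
import cv2
a=cv2.imread('pics/side0.png')[185:410,230:500]; cv2.imwrite('pics/a.png',cv2.resize(a,None,fx=2.6,fy=2.6,interpolation=2))
b=cv2.imread('pics/top0.png')[160:300,235:450]; cv2.imwrite('pics/b.png',cv2.resize(b,None,fx=3.7,fy=3.7,interpolation=2))
```

```text
(no output)
```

View pics/a.png

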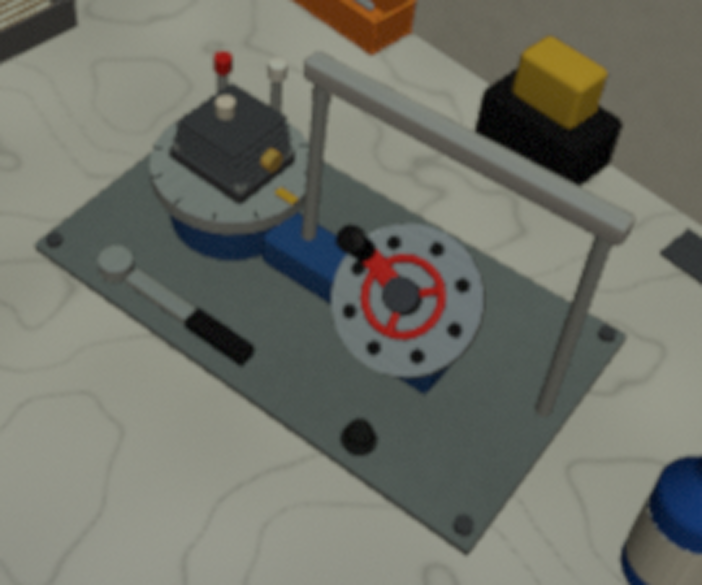

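View pics/b.png

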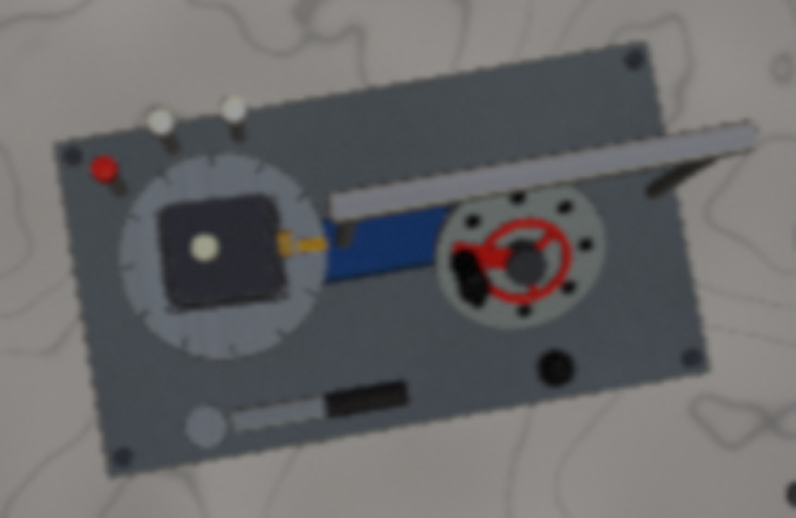

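```bash
cat > fit.py <<'E'
from h import *
from scipy.optimize import least_squares
T=lambda p:np.array(p,float)/3.7+[235,160]
S=lambda p:np.array(p,float)/2.6+[230,185]
th=T([(517,198),(565,207),(585,244),(568,287),(524,311),(472,221)])
sh=S([(394,242),(437,249),(462,285),(455,330),(417,356),(373,348),(349,311),(357,268)])
tc=T([(55,143),(647,42),(708,370),(110,477)]); sc=S([(625,338),(37,246),(467,552)])
C=np.array([atz('top',c,.012) for c in tc])
e=C[0]-C[1]; yaw0=np.arctan2(e[1],e[0])-np.pi/2
L=np.radians(35)
RI=lambda y:R.from_euler('z',y).as_matrix()
# plate frame in indexer frame: z=axis leaning towards robot(-x)
RP=np.array([[np.cos(L),0,-np.sin(L)],[0,1,0],[np.sin(L),0,np.cos(L)]])
def pl(p,ang,r=.05,z=0): 
    return np.array([p[0],p[1],.1])+(RI(p[2])@RP@np.array([r*np.cos(ang),r*np.sin(ang),z]))
def holes(p): return np.array([pl(p,p[3]+k*np.pi/4) for k in range(8)])
def near(u,P): 
    D=np.linalg.norm(u[:,None]-P[None],axis=2); return (u-P[D.argmin(1)]).ravel()
def res(p):
    H=holes(p); r=[near(th,proj('top',H)),near(sh,proj('side',H))]
    m=RI(p[2])@np.array([p[4],p[5],0])+[p[0],p[1],.012]
    cs=np.array([m+RI(p[2])@np.array([a,b,0]) for a in(-.14,.14) for b in(-.25,.25)])
    r+=[near(tc,proj('top',cs)),near(sc,proj('side',cs))]
    return np.concatenate(r)
pc=atz('top',T((521,258)),.1); 
best=None
for d in (0.2,.4,.6,.8):
    m=RI(yaw0).T@(C.mean(0)-[pc[0],pc[1],.012])
    s=least_squares(res,[pc[0],pc[1],yaw0,d,m[0],m[1]],loss='soft_l1')
    if best is None or s.cost<best.cost: best=s
p=best.x
if __name__=='__main__':
    print(np.round(p,4),best.cost,np.round(best.fun,1))
    o=np.array([p[0],p[1],0]); tcn=o+RI(p[2])@[.04,.225,.09]
    print('plate',o,'table',tcn, 'tablepx',proj('top',[tcn]), (proj('top',[tcn])-[235,160])*3.7)
    for nm,c,z in (('yellow',T((313,244)),.09),('red',T((104,167)),.132),('w1',T((160,120)),.132),('w2',T((234,108)),.132)):
        q=atz('top',c,z)-tcn; q=RI(p[2]).T@q; print(nm,np.linalg.norm(q[:2]),np.degrees(np.arctan2(q[1],q[0])))
    for nm,c,z in (('yellow',S((288,197)),.09),('red',S((223,60)),.132),('w2',S((277,68)),.132)):
        q=atz('side',c,z)-tcn; q=RI(p[2]).T@q; print('s',nm,np.linalg.norm(q[:2]),np.degrees(np.arctan2(q[1],q[0])))
    for a in np.radians([45,60,70,80,90,100,110]):
        print(np.degrees(a),(proj('top',[pl(p,a,z=.068),pl(p,a,z=.022)])-[235,160])*3.7//1,(proj('side',[pl(p,a,z=.068),pl(p,a,z=.022)])-[230,185])*2.6//1)
E
python3 fit.py
```

```text
[ 0.5774 -0.1956  0.1707  0.7656  0.0236  0.0991] 7.6882841190500715 [ 0.5  0.6  0.8  0.3  0.6  0.1  0.7  0.2  0.7  0.5  0.6  0.2  0.1 -0.6
  0.  -0.5 -0.2 -0.6  0.2 -0.6  0.  -0.6 -0.1 -0.4 -0.1 -0.5 -0.4 -0.4
  1.2  0.4 -0.1  0.6 -0.8 -0.9  1.1 -0.4 -1.5  0.5  1.8  0.8 -0.5 -1.1]
plate [ 0.57743656 -0.19560281  0.        ] table [0.57863685 0.03292194 0.09      ] tablepx [[294.46588022 228.52340643]] [[220.02375681 253.53660378]]
yellow 0.07201830902456381 -93.91793557690704
red 0.10425466621366943 44.64856815056279
w1 0.10537341037556586 14.412945519410652
w2 0.10589752750453847 -16.38276485318635
s yellow 0.0699992943057333 -92.35677923077314
s red 0.10052799952566917 45.709818241931586
s w2 0.09878665082885753 13.831407184573914
45.0 [[486. 264.]
 [474. 234.]] [[373. 226.]
 [386. 238.]]
59.99999999999999 [[477. 279.]
 [465. 248.]] [[358. 232.]
 [372. 244.]]
70.0 [[473. 289.]
 [461. 258.]] [[349. 238.]
 [364. 249.]]
80.0 [[470. 299.]
 [459. 268.]] [[342. 245.]
 [356. 256.]]
90.0 [[470. 309.]
 [459. 278.]] [[335. 254.]
 [350. 265.]]
100.0 [[472. 319.]
 [461. 288.]] [[330. 263.]
 [346. 274.]]
110.0 [[476. 328.]
 [465. 297.]] [[327. 273.]
 [342. 283.]]
```

The base and hole fit is within about 1 px. The yellow mark is 139° short, so the target is about 832.5° of wheel (k=18). The knob is at azimuth ≈68° on the plate. I'm travelling high towards the wheel now.

Call:
{"op": "servo_tool", "data": {
  "plan": [
    [0,0,-0.4,0,0,0,60],
    [-0.2,-0.2,-0.8,0,0,0,60],
    [-0.5,-0.5,-0.9,0,0,0,60],
    [-0.8,-0.8,-0.9,0,0,0,60],
    [-1,-1,-0.9,0,0,0,60]
  ]
}}

```text
time: 1.52
tool_pos: [0.2754, 0.369, 0.3147]
ee_rot: [3.138, 0.002, 2.723]
wrist_force: [0.3, -0.4, -0.2]
width: 0.0644
finger_force: 0.0
```

Call:
{"op": "servo_tool", "data": {
  "plan": [
    [-0.3,-0.3,0,0,0,0,60],
    [-0.6,-0.6,0,0,0,0,60],
    [-0.9,-0.9,0,0,0,0,60],
    [-1,-1,0,0,0,0,60]
  ]
}}

```text
time: 1.85
tool_pos: [0.3262, 0.2345, 0.313]
ee_rot: [-3.141, 0.002, 2.718]
wrist_force: [0.1, -0.1, -0.0]
width: 0.0601
finger_force: 0.0
```

Call:
{"op": "servo_tool", "data": {
  "plan": [
    [-0.3,-0.3,0,0,0,0,60],
    [-0.6,-0.6,0,0,0,0,60],
    [-0.9,-0.9,0,0,0,0,60],
    [-1,-1,0,0,0,0,60]
  ]
}}

```text
time: 2.18
tool_pos: [0.3768, 0.1022, 0.3125]
ee_rot: [-3.14, 0.002, 2.717]
wrist_force: [0.0, 0.5, 0.2]
width: 0.06
finger_force: 0.0
```

Call:
{"op": "servo_tool", "data": {
  "plan": [
    [-0.3,-0.3,0,0,0,0,60],
    [-0.6,-0.6,0,0,0,0,60],
    [-0.9,-0.9,0,0,0,0,60],
    [-1,-1,0,0,0,0,60]
  ]
}}

```text
time: 2.52
tool_pos: [0.4273, -0.0302, 0.312]
ee_rot: [-3.14, 0.001, 2.717]
wrist_force: [0.2, 0.1, 0.3]
width: 0.0601
finger_force: 0.0
```

```bash
cat > nav.py <<'E'
from fit import *
A=RI(p[2])@RP            # plate frame; A[:,2]= axis outward
RB=np.column_stack([A[:,0],-A[:,1],-A[:,2]])   # tool x = y x z
if np.linalg.det(RB)<0 : raise SystemExit('det')
def pose(ang,h,r=.05): # TCP so that grasp point (2mm behind tcp) is at height h above plate
    return pl(p,ang,r,h-.002)
def rel(P,Rm,P0,R0):
    return np.concatenate([R0.T@(P-P0)/.1,R.from_matrix(R0.T@Rm).as_rotvec()/(np.pi/2)])
E
python3 - <<'E'
from nav import *
for c,z in (((331,207),.267),((757,135),.267)):
    q=RI(p[2]).T@(atz('top',T(c),z)-[p[0],p[1],0]); print('bar',q)
for c in ((311,237),(545,412)):
    q=RI(p[2]).T@(atz('side',S(c),.012)-[p[0],p[1],0]); print('upr',q)
o=robot.get_obs(); P0=o['tool_pos']; R0=R.from_euler('xyz',o['ee_rot']).as_matrix()
T1=pose(np.radians(68),.145); print(T1, R.from_matrix(RB).as_euler('xyz'), o['joint_positions'])
print(rel(T1,RB,P0,R0), rel(T1,RB@np.diag([-1,-1,1]),P0,R0))
E
```

```text
bar [0.03857039 0.14223063 0.267     ]
bar [ 0.03784359 -0.14485197  0.267     ]
upr [0.06943261 0.14650507 0.012     ]
upr [ 0.04082216 -0.13178506  0.012     ]
[ 0.50385251 -0.16124328  0.22788202] [ 3.14159265 -0.61086524  0.17068732] [-2.01715927e-01 -1.85070145e-01  1.45550726e+00 -1.75570838e-03
  1.87100972e+00 -1.34853135e+00]
[-1.23733742 -0.87756263  0.84301097 -0.49085874  0.15192274  1.55686075] [-1.23733742 -0.87756263  0.84301097 -0.11674037 -0.37718534 -0.36658073]
```

Call:
{"op": "servo_tool", "data": {
  "plan": [
    [0,0,0,-0.2454,0.076,0.7784,60],
    [0,0,0,-0.2454,0.076,0.7784,60],
    [0,0,0,-0.2454,0.076,0.7784,60],
    [0,0,0,-0.2454,0.076,0.7784,60],
    [0,0,0,-0.2454,0.076,0.7784,60],
    [0,0,0,-0.2454,0.076,0.7784,60],
    [0,0,0,-0.2454,0.076,0.7784,60],
    [0,0,0,-0.2454,0.076,0.7784,60],
    [0,0,0,-0.2454,0.076,0.7784,60],
    [0,0,0,-0.2454,0.076,0.7784,60],
    [0,0,0,-0.2454,0.076,0.7784,60]
  ]
}}

```text
time: 3.43
tool_pos: [0.4258, -0.0264, 0.3124]
ee_rot: [2.905, -0.3, 1.514]
wrist_force: [0.1, -1.3, -0.4]
width: 0.0598
finger_force: 0.0
```

Call:
{"op": "servo_tool", "data": {
  "plan": [
    [0,0,0,-0.2454,0.076,0.7784,50],
    [0,0,0,-0.2454,0.076,0.7784,50],
    [0,0,0,-0.2454,0.076,0.7784,50],
    [0,0,0,-0.2454,0.076,0.7784,50],
    [0,0,0,-0.2454,0.076,0.7784,50],
    [0,0,0,-0.2454,0.076,0.7784,50],
    [0,0,0,-0.2454,0.076,0.7784,50],
    [0,0,0,-0.2454,0.076,0.7784,50],
    [0,0,0,-0.2454,0.076,0.7784,50],
    [0,0,0,-0.2454,0.076,0.7784,50],
    [0,0,0,-0.2454,0.076,0.7784,50],
    [0,0,0,-0.2454,0.076,0.7784,50]
  ]
}}

```text
time: 4.43
tool_pos: [0.4259, -0.0254, 0.3128]
ee_rot: [-3.14, -0.612, 0.176]
wrist_force: [-0.5, -0.4, -0.9]
width: 0.0501
finger_force: 0.0
```

```bash
cat > rel.py <<'E'
import sys
from nav import *
o=robot.get_obs(); P0=o['tool_pos']; R0=R.from_euler('xyz',o['ee_rot']).as_matrix()
a,h=map(float,sys.argv[1:3])
print(np.round(rel(pose(np.radians(a),h),RB,P0,R0),3),o['time'],np.round(o['joint_positions'],2))
q=A.T@(P0-[p[0],p[1],.1]); print('plate frame mm',q*1000,np.degrees(np.arctan2(q[1],q[0])),np.hypot(q[0],q[1])*1e3,'Faxis frame',A.T@o['wrist_force'])
E
python3 rel.py 68 .145
```

```text
[-5.400e-02  1.475e+00  9.980e-01 -3.000e-03 -1.000e-03  3.000e-03] 4.4333 [-0.48 -0.64  1.87  0.36  1.41  0.95]
plate frame mm [ 23.40875563 193.5135885  243.36018812] 83.10261510534386 194.92428985538376 Faxis frame [-0.97319088 -0.26470689 -0.46140502]
```

Call:
{"op": "servo_tool", "data": {
  "plan": [
    [0,0.4,0,0,0,0,50],
    [0,0.8,0,0,0,0,50],
    [0,0.95,0,0,0,0,50]
  ]
}}

```text
time: 4.68
tool_pos: [0.4433, -0.1228, 0.3118]
ee_rot: [-3.141, -0.61, 0.174]
wrist_force: [0.3, -0.1, 0.3]
width: 0.0499
finger_force: 0.0
```

Call:
{"op": "servo_tool", "data": {
  "plan": [
    [0,0.3,0.2,0,0,0,50],
    [-0.05,0.52,0.5,0,0,0,50],
    [-0.05,0.525,0.85,0,0,0,50],
    [-0.05,0.525,0.95,0,0,0,50],
    [-0.05,0.525,0.95,0,0,0,50]
  ]
}}

```text
time: 5.1
tool_pos: [0.5011, -0.1611, 0.2274]
ee_rot: [-3.132, -0.606, 0.172]
wrist_force: [-0.4, 0.1, -0.6]
width: 0.0499
finger_force: 0.0
```

```bash
python3 rel.py 68 .045
python3 - <<'E'
from h import *
a=snap('side','s1')[215:365,300:490]; b=snap('top','t1')[180:290,320:450]
a=cv2.resize(a,(760,600),interpolation=2);b=cv2.resize(b,(650,550),interpolation=2)
cv2.imwrite('pics/a1.png',a[:,:,::-1]);cv2.imwrite('pics/b1.png',b[:,:,::-1])
E
```

```text
[ 3.000e-02  1.600e-02  1.011e+00 -7.000e-03  3.000e-03  1.000e-03] 5.1 [-0.71 -0.31  1.84  0.49  1.25  0.61]
plate frame mm [ 16.19775316  46.92559914 144.12584824] 70.95637732085613 49.64251265264682 Faxis frame [-0.68835204  0.18874076 -0.25985556]
```

View pics/a1.png

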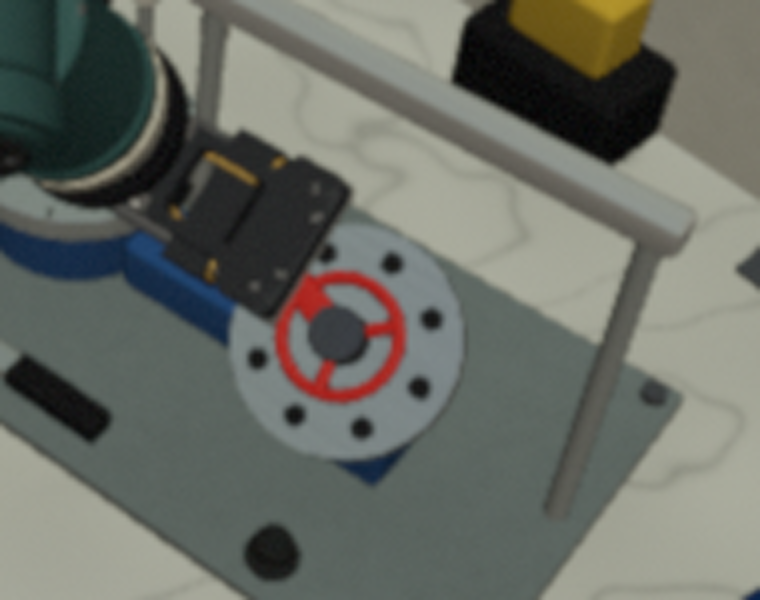

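The hand is lined up along the wheel axis over the knob, with the wheel hub at (338,333) clear of it and the bar well behind. I'll descend along the axis and watch the force.

Call:
{"op": "servo_tool", "data": {
  "plan": [
    [0.03,0.015,0.3,-0.007,0,0,50],
    [0.03,0.015,0.5,-0.007,0,0,50],
    [0.03,0.015,0.7,-0.007,0,0,50],
    [0.03,0.015,0.85,-0.007,0,0,50],
    [0.03,0.015,1,-0.007,0,0,50],
    [0.03,0.015,1,-0.007,0,0,50]
  ]
}}

```text
time: 5.7
tool_pos: [0.5611, -0.1525, 0.1515]
ee_rot: [3.133, -0.611, 0.176]
wrist_force: [-0.1, 0.0, -1.2]
width: 0.0501
finger_force: 0.0
```

Call:
{"op": "servo_tool", "data": {
  "plan": [
    [0,0,0,0,0,0,32],
    [0,0,0,0,0,0,24],
    [0,0,0,0,0,0,10],
    [0,0,0,0,0,0,10],
    [0,0,0,0,0,0,10],
    [0,0,0,0,0,0,10]
  ]
}}

```text
time: 6.2
tool_pos: [0.5606, -0.1508, 0.1531]
ee_rot: [3.138, -0.613, 0.175]
wrist_force: [-5.5, 7.3, 6.3]
width: 0.0233
finger_force: 30.0
```

```bash
python3 rel.py 68 .045
```

```text
[-0.044  0.006  0.056  0.001 -0.001  0.002] 6.2 [-0.59 -0.16  1.87  0.49  1.02  0.63]
plate frame mm [23.12990206 46.98182345 48.64469139] 63.78824015656524 52.3668225475344 Faxis frame [0.1533095  8.15481223 7.52668235]
```

Call:
{"op": "servo_tool", "data": {
  "plan": [
    [0,0,0,0,0,0,10],
    [0,0,0,0,0,0,10]
  ]
}}

```text
time: 6.37
tool_pos: [0.5606, -0.1508, 0.1531]
ee_rot: [3.137, -0.613, 0.175]
wrist_force: [-5.3, 7.5, 5.8]
width: 0.0232
finger_force: 30.0
```

```bash
python3 rel.py 68 .045;  python3 - <<'E'
from h import *
b=snap('side','t2')[225:325,330:455]; print(robot.get_obs()['width'])
b=cv2.resize(b,(750,600),interpolation=2)
cv2.imwrite('pics/b2.png',b[:,:,::-1])
E
```

```text
[-0.044  0.006  0.057  0.001 -0.001  0.002] 6.3667 [-0.59 -0.16  1.87  0.49  1.02  0.63]
plate frame mm [23.15831252 46.99829231 48.66770684] 63.76832129127229 52.39414965980064 Faxis frame [0.05775748 8.31910793 7.00370357]
0.02281366276526915
```

View pics/b2.png

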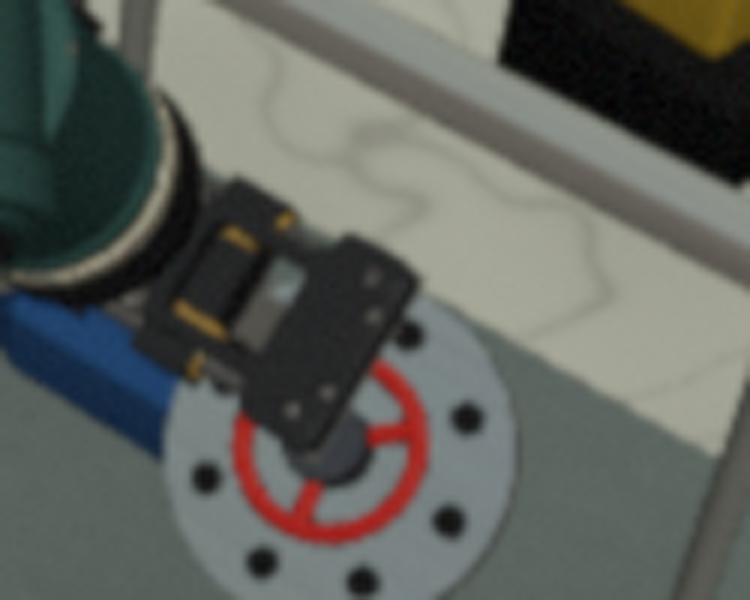

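The fingers are on the knob (width about 23 mm, 30 N). I'll draw the pin along the axis.

Call:
{"op": "servo_tool", "data": {
  "plan": [
    [0,-0.01,-0.04,0,0,0,10],
    [0,-0.018,-0.08,0,0,0,10],
    [0,-0.018,-0.12,0,0,0,10],
    [0,-0.018,-0.15,0,0,0,10],
    [0,-0.018,-0.15,0,0,0,10],
    [0,-0.018,-0.15,0,0,0,10]
  ]
}}

```text
time: 6.92
tool_pos: [0.5525, -0.1516, 0.164]
ee_rot: [3.135, -0.613, 0.173]
wrist_force: [6.5, 3.6, -3.7]
width: 0.0229
finger_force: 30.0
```

```bash
python3 rel.py 68 .059
```

```text
[-0.039  0.012  0.052  0.003 -0.001  0.001] 6.9167 [-0.61 -0.19  1.87  0.48  1.04  0.64]
plate frame mm [22.65946931 47.58224406 62.24930081] 64.53542028307139 52.70219634274918 Faxis frame [ 3.63333432  2.39938743 -7.11213858]
```

```bash
cat > arc.py <<'E'
import sys,numpy as np
a0,a1,n=map(float,sys.argv[1:4]); ex,ey,ez=map(float,sys.argv[4:7]) if len(sys.argv)>4 else (0,0,0) # tool-frame correction mm, blended in
n=int(n); a=np.radians(np.linspace(a0,a1,n+1))
print([[round(float(v),3)+0.0 for v in (.5*(np.cos(t)-np.cos(a[0]))+min(1,i/3)*ex/100,-.5*(np.sin(t)-np.sin(a[0]))+min(1,i/3)*ey/100,min(1,i/3)*ez/100)]+[0,0,0,10] for i,t in enumerate(a) if i])
E
python3 arc.py 67.5 157.5 12
```

```text
[[-0.062, -0.021, 0.0, 0, 0, 0, 10], [-0.126, -0.034, 0.0, 0, 0, 0, 10], [-0.191, -0.038, 0.0, 0, 0, 0, 10], [-0.257, -0.034, 0.0, 0, 0, 0, 10], [-0.321, -0.021, 0.0, 0, 0, 0, 10], [-0.383, 0.0, 0.0, 0, 0, 0, 10], [-0.441, 0.029, 0.0, 0, 0, 0, 10], [-0.496, 0.065, 0.0, 0, 0, 0, 10], [-0.545, 0.108, 0.0, 0, 0, 0, 10], [-0.588, 0.158, 0.0, 0, 0, 0, 10], [-0.624, 0.212, 0.0, 0, 0, 0, 10], [-0.653, 0.271, 0.0, 0, 0, 0, 10]]
```

Call:
{"op": "servo_tool", "data": {
  "plan": [
    [-0.062,-0.021,0.0,0,0,0,10],
    [-0.126,-0.034,0.0,0,0,0,10],
    [-0.191,-0.038,0.0,0,0,0,10],
    [-0.257,-0.034,0.0,0,0,0,10],
    [-0.321,-0.021,0.0,0,0,0,10],
    [-0.383,0.0,0.0,0,0,0,10]
  ]
}}

```text
time: 7.42
tool_pos: [0.5219, -0.1585, 0.1424]
ee_rot: [3.131, -0.614, 0.174]
wrist_force: [7.3, 0.0, -4.3]
width: 0.0229
finger_force: 30.0
```

```bash
python3 rel.py 68 .059
```

```text
[ 0.34  -0.003  0.057  0.005 -0.002  0.002] 7.4167 [-0.67 -0.23  1.95  0.51  1.03  0.55]
plate frame mm [-15.32447686  45.96707505  62.53866446] 108.43732534773376 48.45422148918276 Faxis frame [ 3.43743067 -1.23885804 -7.67718772]
```

```bash
python3 arc.py 112.5 247.5 12
```

```text
[[-0.086, 0.046, 0.0, 0, 0, 0, 10], [-0.162, 0.108, 0.0, 0, 0, 0, 10], [-0.224, 0.184, 0.0, 0, 0, 0, 10], [-0.271, 0.271, 0.0, 0, 0, 0, 10], [-0.299, 0.364, 0.0, 0, 0, 0, 10], [-0.309, 0.462, 0.0, 0, 0, 0, 10], [-0.299, 0.559, 0.0, 0, 0, 0, 10], [-0.271, 0.653, 0.0, 0, 0, 0, 10], [-0.224, 0.74, 0.0, 0, 0, 0, 10], [-0.162, 0.815, 0.0, 0, 0, 0, 10], [-0.086, 0.878, 0.0, 0, 0, 0, 10], [0.0, 0.924, 0.0, 0, 0, 0, 10]]
```

Call:
{"op": "servo_tool", "data": {
  "plan": [
    [-0.086,0.046,0.0,0,0,0,10],
    [-0.162,0.108,0.0,0,0,0,10],
    [-0.224,0.184,0.0,0,0,0,10],
    [-0.271,0.271,0.0,0,0,0,10],
    [-0.299,0.364,0.0,0,0,0,10],
    [-0.309,0.462,0.0,0,0,0,10]
  ]
}}

```text
time: 7.92
tool_pos: [0.5058, -0.2075, 0.1263]
ee_rot: [3.135, -0.617, 0.173]
wrist_force: [10.6, 5.9, -1.7]
width: 0.0228
finger_force: 30.0
```

```bash
python3 rel.py 68 .059; python3 arc.py 180 315 12
```

```text
[ 0.632 -0.459  0.063  0.004 -0.004  0.001] 7.9167 [-0.79 -0.18  1.94  0.57  1.06  0.4 ]
plate frame mm [-44.41493176   0.39732687  63.16547459] 179.48745737817478 44.41670892640603 Faxis frame [ 8.38501695  4.03495937 -7.9162263 ]
[[0.01, 0.098, 0.0, 0, 0, 0, 10], [0.038, 0.191, 0.0, 0, 0, 0, 10], [0.084, 0.278, 0.0, 0, 0, 0, 10], [0.146, 0.354, 0.0, 0, 0, 0, 10], [0.222, 0.416, 0.0, 0, 0, 0, 10], [0.309, 0.462, 0.0, 0, 0, 0, 10], [0.402, 0.49, 0.0, 0, 0, 0, 10], [0.5, 0.5, 0.0, 0, 0, 0, 10], [0.598, 0.49, 0.0, 0, 0, 0, 10], [0.691, 0.462, 0.0, 0, 0, 0, 10], [0.778, 0.416, 0.0, 0, 0, 0, 10], [0.854, 0.354, 0.0, 0, 0, 0, 10]]
```

Call:
{"op": "servo_tool", "data": {
  "plan": [
    [0.015,0.098,0.0,0,0,0,10],
    [0.05,0.191,0.0,0,0,0,10],
    [0.099,0.278,0.0,0,0,0,10],
    [0.161,0.354,0.0,0,0,0,10],
    [0.237,0.416,0.0,0,0,0,10],
    [0.324,0.462,0.0,0,0,0,10],
    [0.417,0.49,0.0,0,0,0,10],
    [0.515,0.5,0.0,0,0,0,10]
  ]
}}

```text
time: 8.58
tool_pos: [0.553, -0.2497, 0.1518]
ee_rot: [3.136, -0.607, 0.172]
wrist_force: [0.8, 0.9, -7.3]
width: 0.0229
finger_force: 30.0
```

```bash
python3 rel.py 68 .059; python3 arc.py 270 405 12 0 0 0
```

```text
[ 0.164 -0.955  0.04   0.003  0.003  0.001] 8.5833 [-0.78 -0.05  1.77  0.54  1.1   0.45]
plate frame mm [  2.49311535 -49.13021364  61.4878058 ] -87.09501436204029 49.19342960526126 Faxis frame [-3.3819595   0.7389711  -6.48700039]
[[0.098, -0.01, 0.0, 0, 0, 0, 10], [0.191, -0.038, 0.0, 0, 0, 0, 10], [0.278, -0.084, 0.0, 0, 0, 0, 10], [0.354, -0.146, 0.0, 0, 0, 0, 10], [0.416, -0.222, 0.0, 0, 0, 0, 10], [0.462, -0.309, 0.0, 0, 0, 0, 10], [0.49, -0.402, 0.0, 0, 0, 0, 10], [0.5, -0.5, 0.0, 0, 0, 0, 10], [0.49, -0.598, 0.0, 0, 0, 0, 10], [0.462, -0.691, 0.0, 0, 0, 0, 10], [0.416, -0.778, 0.0, 0, 0, 0, 10], [0.354, -0.854, 0.0, 0, 0, 0, 10]]
```

Call:
{"op": "servo_tool", "data": {
  "plan": [
    [0.098,-0.01,0.0,0,0,0,10],
    [0.191,-0.038,0.0,0,0,0,10],
    [0.278,-0.084,0.0,0,0,0,10],
    [0.354,-0.146,0.0,0,0,0,10],
    [0.416,-0.222,0.0,0,0,0,10],
    [0.462,-0.309,0.0,0,0,0,10],
    [0.49,-0.402,0.0,0,0,0,10],
    [0.5,-0.5,0.0,0,0,0,10]
  ]
}}

```text
time: 9.25
tool_pos: [0.5873, -0.1935, 0.1847]
ee_rot: [3.129, -0.615, 0.175]
wrist_force: [3.6, -3.5, -7.1]
width: 0.0226
finger_force: 30.0
```

```bash
python3 rel.py 68 .059; python3 arc.py 0 135 12 0 0 0;python3 arc.py 135 270 12 0 0 0;python3 arc.py 270 405 12 0 0 0
```

```text
[-0.38  -0.462  0.06   0.006 -0.003  0.002] 9.25 [-0.64 -0.08  1.74  0.48  1.08  0.62]
plate frame mm [56.83984336  0.39321365 63.58642973] 0.3963614578024707 56.84120345209945 Faxis frame [-1.63468257 -4.01733919 -7.53460204]
[[-0.01, -0.098, 0.0, 0, 0, 0, 10], [-0.038, -0.191, 0.0, 0, 0, 0, 10], [-0.084, -0.278, 0.0, 0, 0, 0, 10], [-0.146, -0.354, 0.0, 0, 0, 0, 10], [-0.222, -0.416, 0.0, 0, 0, 0, 10], [-0.309, -0.462, 0.0, 0, 0, 0, 10], [-0.402, -0.49, 0.0, 0, 0, 0, 10], [-0.5, -0.5, 0.0, 0, 0, 0, 10], [-0.598, -0.49, 0.0, 0, 0, 0, 10], [-0.691, -0.462, 0.0, 0, 0, 0, 10], [-0.778, -0.416, 0.0, 0, 0, 0, 10], [-0.854, -0.354, 0.0, 0, 0, 0, 10]]
[[-0.062, 0.076, 0.0, 0, 0, 0, 10], [-0.108, 0.162, 0.0, 0, 0, 0, 10], [-0.137, 0.256, 0.0, 0, 0, 0, 10], [-0.146, 0.354, 0.0, 0, 0, 0, 10], [-0.137, 0.451, 0.0, 0, 0, 0, 10], [-0.108, 0.545, 0.0, 0, 0, 0, 10], [-0.062, 0.631, 0.0, 0, 0, 0, 10], [0.0, 0.707, 0.0, 0, 0, 0, 10], [0.076, 0.769, 0.0, 0, 0, 0, 10], [0.162, 0.815, 0.0, 0, 0, 0, 10], [0.256, 0.844, 0.0, 0, 0, 0, 10], [0.354, 0.854, 0.0, 0, 0, 0, 10]]
[[0.098, -0.01, 0.0, 0, 0, 0, 10], [0.191, -0.038, 0.0, 0, 0, 0, 10], [0.278, -0.084, 0.0, 0, 0, 0, 10], [0.354, -0.146, 0.0, 0, 0, 0, 10], [0.416, -0.222, 0.0, 0, 0, 0, 10], [0.462, -0.309, 0.0, 0, 0, 0, 10], [0.49, -0.402, 0.0, 0, 0, 0, 10], [0.5, -0.5, 0.0, 0, 0, 0, 10], [0.49, -0.598, 0.0, 0, 0, 0, 10], [0.462, -0.691, 0.0, 0, 0, 0, 10], [0.416, -0.778, 0.0, 0, 0, 0, 10], [0.354, -0.854, 0.0, 0, 0, 0, 10]]
```

Call:
{"op": "servo_tool", "data": {
  "plan": [
    [-0.01,-0.098,0.0,0,0,0,10],
    [-0.038,-0.191,0.0,0,0,0,10],
    [-0.084,-0.278,0.0,0,0,0,10],
    [-0.146,-0.354,0.0,0,0,0,10],
    [-0.222,-0.416,0.0,0,0,0,10],
    [-0.309,-0.462,0.0,0,0,0,10],
    [-0.402,-0.49,0.0,0,0,0,10],
    [-0.5,-0.5,0.0,0,0,0,10],
    [-0.598,-0.49,0.0,0,0,0,10],
    [-0.691,-0.462,0.0,0,0,0,10],
    [-0.778,-0.416,0.0,0,0,0,10],
    [-0.854,-0.354,0.0,0,0,0,10]
  ]
}}

```text
time: 10.25
tool_pos: [0.5127, -0.1692, 0.1361]
ee_rot: [3.133, -0.618, 0.175]
wrist_force: [6.1, 1.8, -5.2]
width: 0.0231
finger_force: 30.0
```

Call:
{"op": "servo_tool", "data": {
  "plan": [
    [-0.062,0.076,0.0,0,0,0,10],
    [-0.108,0.162,0.0,0,0,0,10],
    [-0.137,0.256,0.0,0,0,0,10],
    [-0.146,0.354,0.0,0,0,0,10],
    [-0.137,0.451,0.0,0,0,0,10],
    [-0.108,0.545,0.0,0,0,0,10],
    [-0.062,0.631,0.0,0,0,0,10],
    [0.0,0.707,0.0,0,0,0,10],
    [0.076,0.769,0.0,0,0,0,10],
    [0.162,0.815,0.0,0,0,0,10],
    [0.256,0.844,0.0,0,0,0,10],
    [0.354,0.854,0.0,0,0,0,10]
  ]
}}

```text
time: 11.25
tool_pos: [0.5545, -0.2499, 0.154]
ee_rot: [3.134, -0.61, 0.174]
wrist_force: [-0.0, 4.6, -8.9]
width: 0.0228
finger_force: 30.0
```

```bash
python3 rel.py 68 .059
```

```text
[ 0.141 -0.959  0.049  0.004  0.001  0.002] 11.25 [-0.78 -0.05  1.77  0.55  1.1   0.45]
plate frame mm [  4.89056833 -49.58025453  62.49061509] -84.36659997681558 49.82087211530894 Faxis frame [-4.49724351  4.57386105 -7.75296847]
```

Call:
{"op": "servo_tool", "data": {
  "plan": [
    [0.098,-0.01,0.0,0,0,0,10],
    [0.191,-0.038,0.0,0,0,0,10],
    [0.278,-0.084,0.0,0,0,0,10],
    [0.354,-0.146,0.0,0,0,0,10],
    [0.416,-0.222,0.0,0,0,0,10],
    [0.462,-0.309,0.0,0,0,0,10],
    [0.49,-0.402,0.0,0,0,0,10],
    [0.5,-0.5,0.0,0,0,0,10]
  ]
}}

```text
time: 11.92
tool_pos: [0.5874, -0.1938, 0.1848]
ee_rot: [3.129, -0.615, 0.175]
wrist_force: [4.3, -2.9, -6.8]
width: 0.0233
finger_force: 30.0
```

Call:
{"op": "servo_tool", "data": {
  "plan": [
    [-0.01,-0.098,0.0,0,0,0,10],
    [-0.038,-0.191,0.0,0,0,0,10],
    [-0.084,-0.278,0.0,0,0,0,10],
    [-0.146,-0.354,0.0,0,0,0,10],
    [-0.222,-0.416,0.0,0,0,0,10],
    [-0.309,-0.462,0.0,0,0,0,10],
    [-0.402,-0.49,0.0,0,0,0,10],
    [-0.5,-0.5,0.0,0,0,0,10],
    [-0.598,-0.49,0.0,0,0,0,10],
    [-0.691,-0.462,0.0,0,0,0,10],
    [-0.778,-0.416,0.0,0,0,0,10],
    [-0.854,-0.354,0.0,0,0,0,10]
  ]
}}

```text
time: 12.92
tool_pos: [0.5127, -0.1693, 0.1361]
ee_rot: [3.133, -0.618, 0.175]
wrist_force: [6.7, 2.7, -4.3]
width: 0.0231
finger_force: 30.0
```

```bash
python3 rel.py 68 .059; python3 arc.py 135 174 4
```

```text
[ 0.466 -0.093  0.069  0.004 -0.005  0.002] 12.9167 [-0.71 -0.23  1.97  0.54  1.04  0.5 ]
plate frame mm [-27.84627333  36.91383356  63.61307996] 127.02939581878333 46.239010007177484 Faxis frame [ 3.35450391  1.54329005 -7.57044499]
[[-0.055, 0.065, 0.0, 0, 0, 0, 10], [-0.098, 0.138, 0.0, 0, 0, 0, 10], [-0.128, 0.218, 0.0, 0, 0, 0, 10], [-0.144, 0.301, 0.0, 0, 0, 0, 10]]
```

Call:
{"op": "servo_tool", "data": {
  "plan": [
    [-0.055,0.065,0.0,0,0,0,10],
    [-0.098,0.138,0.0,0,0,0,10],
    [-0.128,0.218,0.0,0,0,0,10],
    [-0.144,0.301,0.0,0,0,0,10],
    [-0.146,0.354,0,0,0,0,10],
    [-0.146,0.354,0,0,0,0,10],
    [-0.146,0.354,0,0,0,0,10]
  ]
}}

```text
time: 13.5
tool_pos: [0.5066, -0.2068, 0.127]
ee_rot: [3.133, -0.615, 0.175]
wrist_force: [5.3, 1.8, -5.6]
width: 0.0228
finger_force: 30.0
```

```bash
python3 rel.py 68 .059
python3 - <<'E'
from h import *
a=snap('side','s3')[195:315,265:425]; b=snap('top','t3')[180:290,245:405]
cv2.imwrite('pics/ab3.png',np.vstack([cv2.resize(a,(400,300),interpolation=2),cv2.resize(b,(400,275),interpolation=2)])[:,:,::-1])
E
```

```text
[ 0.621 -0.452  0.062  0.004 -0.003  0.002] 13.5 [-0.79 -0.18  1.94  0.57  1.06  0.41]
plate frame mm [-43.29858658   1.02683189  63.2294275 ] 178.64147740946612 43.31076059519434 Faxis frame [ 1.30459008  0.89942967 -7.80038111]
```

View pics/ab3.png

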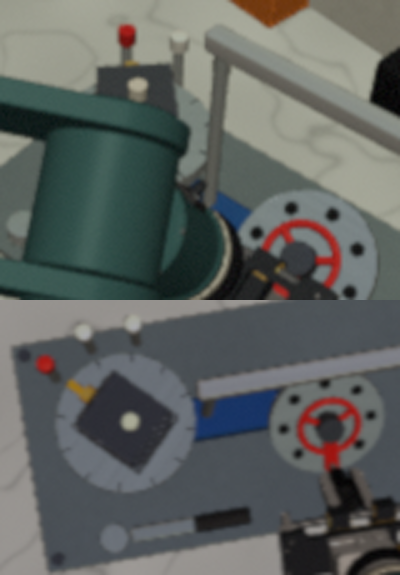

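The arm has brought the mark round: the yellow mark at (75,385) points at the red cap at (46,365). I'll lower the pin now.

Call:
{"op": "servo_tool", "data": {
  "plan": [
    [0,0,0.04,0,0,0,10],
    [0,0,0.08,0,0,0,10],
    [0,0,0.12,0,0,0,10],
    [0,0,0.14,0,0,0,10],
    [0,0,0.16,0,0,0,10],
    [0,0,0.18,0,0,0,10],
    [0,0,0.18,0,0,0,10]
  ]
}}

```text
time: 14.18
tool_pos: [0.5168, -0.2053, 0.1117]
ee_rot: [3.133, -0.615, 0.175]
wrist_force: [4.8, 4.3, -2.0]
width: 0.023
finger_force: 30.0
```

```bash
python3 rel.py 68 .059
```

```text
[ 0.625 -0.453 -0.122  0.004 -0.002  0.002] 14.1833 [-0.77 -0.14  1.95  0.57  1.02  0.41]
plate frame mm [-43.58530162   0.76626559  44.84367056] 178.99279664845884 43.59203689304104 Faxis frame [ 3.34163841  3.39460053 -4.72415991]
```

Call:
{"op": "servo_tool", "data": {
  "plan": [
    [0,0,0.01,0,0,0,10],
    [0,0,0.02,0,0,0,10],
    [0,0,0.03,0,0,0,10],
    [0,0,0.04,0,0,0,10],
    [0,0,0.04,0,0,0,10]
  ]
}}

```text
time: 14.6
tool_pos: [0.5188, -0.2066, 0.1099]
ee_rot: [3.129, -0.614, 0.177]
wrist_force: [-4.5, 2.4, 5.3]
width: 0.0231
finger_force: 30.0
```

```bash
python3 rel.py 68 .059
```

```text
[ 0.622 -0.467 -0.149  0.006 -0.002  0.003] 14.6 [-0.76 -0.14  1.94  0.57  1.01  0.4 ]
plate frame mm [-43.21206887  -0.84190797  42.35596396] -178.88383795691436 43.22026960956526 Faxis frame [-0.28498851  3.0932788   6.63466227]
```

The pin bottomed out 20.9 mm below the drawn position, so it's in the hole. I'll unload, release and retract along the axis.

Call:
{"op": "servo_tool", "data": {
  "plan": [
    [0,0,-0.008,0,0,0,10],
    [0,0,-0.008,0,0,0,10],
    [0,0,-0.008,0,0,0,28],
    [0,0,-0.008,0,0,0,40],
    [0,0,-0.008,0,0,0,48],
    [0,0,-0.008,0,0,0,48],
    [0,0,-0.008,0,0,0,48]
  ]
}}

```text
time: 15.18
tool_pos: [0.5172, -0.2063, 0.1074]
ee_rot: [3.133, -0.611, 0.174]
wrist_force: [-0.8, 0.5, 0.3]
width: 0.0479
finger_force: 0.0
```

Call:
{"op": "servo_tool", "data": {
  "plan": [
    [0,0,-0.15,0,0,0,48],
    [0,0,-0.35,0,0,0,48],
    [0,0,-0.6,0,0,0,48],
    [0,0,-0.9,0,0,0,48],
    [0,0,-1,0,0,0,48]
  ]
}}

```text
time: 15.6
tool_pos: [0.4607, -0.2166, 0.1935]
ee_rot: [3.126, -0.614, 0.177]
wrist_force: [1.6, 0.3, 0.2]
width: 0.048
finger_force: 0.0
```

Call:
{"op": "servo_tool", "data": {
  "plan": [
    [0,0,-0.3,0,0,0,48],
    [-0.2,0,-0.6,0,0,0,48],
    [-0.4,0,-0.9,0,0,0,48],
    [-0.4,0,-1,0,0,0,48],
    [-0.4,0,-1,0,0,0,48]
  ]
}}

```text
time: 16.02
tool_pos: [0.371, -0.2319, 0.2505]
ee_rot: [3.128, -0.613, 0.173]
wrist_force: [0.8, 0.8, 0.4]
width: 0.0484
finger_force: 0.0
```

```bash
python3 - <<'E'
from h import *
a=snap('side','s4')[195:365,250:450]; b=snap('top','t4')[180:290,245:425]
cv2.imwrite('pics/ab4.png',np.vstack([cv2.resize(a,(400,320),interpolation=2),cv2.resize(b,(400,245),interpolation=2)])[:,:,::-1])
E
python3 - <<'E'
import sys; sys.path.insert(0,'.')
import os; os.chdir('.')
from fit import *
for z in (.068,.061):
  print(z,(proj('side',[pl(p,np.radians(179),z=z)])-[250,195])*[2,320/170])
E
```

```text
0.068 [[230.92569023 225.85677555]]
0.061 [[232.69674055 226.72737031]]
```

View pics/ab4.png

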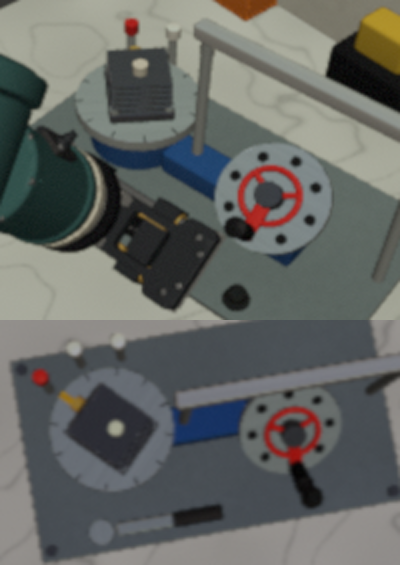

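Run:
```python
from fit import *
im=cv2.imread('pics/t4.png')[200:235,262:300]; h=cv2.cvtColor(im,cv2.COLOR_BGR2HSV)
m=(h[...,0]>12)&(h[...,0]<32)&(h[...,1]>110); v,u=np.nonzero(m); c=np.array([u.mean()+262,v.mean()+200]); print(c,len(u))
tcn=np.array([p[0],p[1],0])+RI(p[2])@[.04,.225,.09]
q=RI(p[2]).T@(atz('top',c,.09)-tcn); print(np.hypot(*q[:2]),np.degrees(np.arctan2(q[1],q[0])))
f=cv2.cvtColor(cv2.imread('pics/t4.png'),cv2.COLOR_BGR2GRAY)[235:275,370:400]; v,u=np.nonzero(f<45); print('knob px bottom',v.max()+235, u.mean()+370, 'centroid',v.mean()+235)
for z in (.045,.038): print(z,proj('top',[pl(p,np.radians(179),z=z),pl(p,np.radians(179),z=z+.023)]))
```

```text
[277.42857143 216.        ] 49
0.06057786402290092 43.8076131283819
knob px bottom 263 382.264367816092 centroid 253.32758620689654
0.045 [[379.46513863 251.68531879]
 [381.33689848 256.06174361]]
0.038 [[378.90744005 250.38134493]
 [380.76074531 254.71462046]]
```

```bash
python3 -c "
from bench import robot
print(robot.close_job())"
```

```text
the job is handed in; nothing more can be done
None
```

I handed the job in at about 16 s of the 61 s limit. The wheel was turned about 832° (2.3 turns), and the yellow mark measures within about 1–2° of the red post. By force and travel, the pin dropped about 21 mm from the drawn position into the plate hole there, which is its full stroke. The knob is released and the arm is backed clear.

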